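# Seat a fret with the fret press's treadle

## Task

A fingerboard lies ready under the fret press. Press the press's broad treadle all the way down to its stop with the gripper, keep it down for about two seconds so the fret seats, then let it come back up. Do not press the narrow pedal of the sander's foot switch that stands on the bench too.

Things in the scene. Friction and masses are not known exactly. Their poses are not given: they have to be found in the camera images.
- treadle_tread (a point): centre of the top of the fret press's tread: ribbed dark steel plate, 66 long (its x) x 80 mm wide (y), the larger of two pedals, beside the press's 200 mm high grey C-frame on a grey base 280 x 300 mm. x points to the hinge, z is normal to the plate. At rest the free end slopes up 0.32 rad, this point about 99 mm above the table; at the stop the plate is level, the point 55 mm above the table.
- treadle (a joint): treadle angle in rad: 0 = up (rest), 0.32 = down at its stop. A spring returns it: about 5 N at the tread's centre to start, 13 N at the stop. Level hinge along y of treadle_tread, 140 mm from that point, 47 mm above the table; bearing blocks there are 68 mm high. C-frame and fingerboard are over 125 mm from the tread's centre, to its +y side.
- switch_pad (a point): the bystander to leave alone: a point on top of the sander's foot switch pedal, 25 mm from its free end, about 70 mm above the table. The pedal is a plain dark steel strip 50 mm wide and 120 mm long, hinged in a low grey box 100 mm wide, 180 mm long with side cheeks. x points to the hinge.
- switch_pedal (a joint): angle of the foot switch pedal in rad: 0 = up (rest), 0.22 = fully down; spring return. Not to be pressed.
Not all that is in view belongs to the job. Of the things shaped like the part that bears switch_pad, the grey one is meant.

How it is judged:
On the way:
1. the treadle is held down at its stop (within 0.04 rad) for a second (value of joint treadle above 0.28 rad), for 1 s.
At the end, for the whole second after the job is handed in: The treadle has been held within 0.04 rad of its stop for at least one second and is back up within 0.04 rad of its rest; the foot switch pedal is up (within 0.05 rad) (value of joint treadle below 0.04 rad and value of joint switch_pedal below 0.05 rad); the robot touches nothing.
It fails at once if the foot switch pedal is pressed (more than 0.08 rad) (value of joint switch_pedal above 0.08 rad).
It also fails if it takes over 35 s, if anything falls off the work surface, if the arm or the gripper's body presses on something with over 40 N, if the wrist force passes 120 N, or if a joint passes its speed limit or range.

## Robot

A 6-joint arm with a two-finger parallel gripper is mounted at the origin on the work surface. World frame = base frame: x ahead of the robot, y to its left, z up, the work surface at z = 0. Lengths are in m, angles in rad, forces in N, time in s.
With the tool pointing down it reaches from about 0.225 to 0.725 m from the base axis. Payload 3.1 kg.
Tool frame: the origin (TCP) lies at the very end of the fingers, on their centre line; the grasp point (between the pads) lies 19 mm behind it (bot.pinch_z is the distance from the TCP to the grasp point, in m); z points along the fingers, y is the line along which they close (so a half turn about z gives the same grasp; the last joint's range is limited). The gripper opens to 85 mm and grips with 20 to 120 N. Pads are 22 mm wide; open, the fingers measure 114 mm over their backs; the gripper's body (76 mm by 85 mm) begins 54 mm behind the grasp point. The pads swing forward as they close: fully open they stand 13 mm farther back than shut.
Start: joints at [-1.25, 0.048, 0.099, 1.622, 0, 1.443], TCP at [0.228, -0.473, 0.231] pointing down, gripper open.
Joint ranges: [-2.91, 2.91], [-0.99, 1.94], [-1.21, 1.42], [-2.12, 2.29], [-1.49, 1.47], [-3.14, 3.14]. Speed limits (rad/s): [2.79, 2.79, 3.14, 3.14, 3.14, 3.14].

## Interface

Orientations are given as a 3x3 rotation matrix whose columns are the frame's x, y, z axes.
In Python, from cell import bot gives the robot as it stands. The module is installed in compiled form; this text tells all that it offers.
- The arm moves only by the tool apply_moves, never from a script. Its argument "steps" is a list of rows, each a list of 7 numbers: the closure, from 0 (fully open) to 1 (shut), then the shift along the world's x, y, z in m, then the turn, a rotation vector about the world's x, y, z in degrees. A call has 1 to 5 rows; each row shifts and turns the commanded pose from where the row before left it; what a row does not reach is not made up. A row lasts 1/12 s, in which the tool goes at most 41.7 mm and 7.16 degrees, less where a joint would pass 70% of its speed; a pose out of reach is approached as far as the arm can. A call is refused whole if a number of a shift passes 0.0417 or a number of a turn 7.16, either way. A call with a gripper value outside its range is refused whole. The fingers move at their own pace and stop on an object; "grip_force" is the grip in N (left out, the last holds). Time passes only in rows, so rows that do not move let the fingers close. It gives the time, the measured TCP pose, the force, the opening and the grip force at its end, in the units of the state.
- bot.sense(): the state, without advancing time (a new reading comes with each control period).
- bot.snapshot(name): name is "scene" or "top" or "wrist"; returns a dict with "pixels" (400x640x3 uint8, red, green, blue), "fx", "fy", "cx", "cy" (pixels), "R" (3x3) and "t" (3): a world point X has camera coordinates R X + t; the wrist camera has in their place "T_tool_cam" (4x4, takes a point from camera to tool coordinates, whose origin is the TCP and whose axes are the flange's). Camera axes: x right, y down, z forward; pixel columns grow to the right and rows downward; lengths in m; the calibration is good to about 2 mm. A picture is of the moment at which its call begins: read the wrist's pose just before it. There is no depth.
- bot.sign_off(): hands the job in; it is judged then, once.
Trained networks look in a picture, given as the dict that the camera call returned (one of the last four; its "shot" number tells which), for a name from the list of things; names that differ only in an ending like _2 or _b are one class to them, and where a whole thing is asked for, a point or a joint stands for the part that bears it (a point fixed in the world has none). Each returns a list of dicts, best first, with "score" (0 to 1); they miss things now and then, are a little off and sometimes report something else, mostly with a low value. They report only what shows in the picture. A call takes as long as a camera call. They do not tell look-alikes from the thing itself.
- bot.recognise(thing, picture): "box" ([left, top, right, bottom] in pixels, round what is visible of it).
The state is a dict: "time": time; "joint_pos": joint angles; "joint_velocities": joint speeds; "joint_torque": joint torques, N m; "eef_pos": TCP position; "tool_rot": TCP orientation; "wrist_force": force on the tool from outside, world axes, zero at the start; "wrist_torque": the same for the moment, N m; "gripper_width": finger opening in m; "grip_force": force on a finger pad.
Only numpy, scipy, OpenCV 4.12 (cv2) and the standard library are available. Lean on these libraries where they do the work, as an engineer would, in place of code of your own. Each camera call takes 0.05 s, during which the arm holds its last target. There are 200 camera calls.

## Working session

There is one attempt and no reset: what is moved stays moved. The work goes in short steps, Python scripts to look and compute and a tool call to move; the robot and the scene stay as the last step left them, time stands still between calls to the robot, and variables do not carry over. Pictures are saved under pics/ and viewed, at most 10 in all, crops included, and the job is handed in when it is done.

Besides the shell and the picture viewer there is one more tool, called by a JSON object that holds its "op" and its "data", one argument or row to a line. apply_moves: Moves the arm, as the interface text tells. Its arguments: {"type":"object","properties":{"steps":{"type":"array"},"grip_force":{"type":"number"}},"required":["steps"]}

```bash
mkdir -p pics
python3 - <<'E'
from cell import bot
import cv2,pickle
for n in("scene","top"):
    s=bot.snapshot(n); cv2.imwrite(f"pics/{n}0.png",s["pixels"][:,:,::-1]); pickle.dump(s,open(n+".pkl","wb"))
    for t in("treadle_tread","treadle","switch_pad"):
        print(n,t,[(d["box"],round(d["score"],2)) for d in bot.recognise(t,s)])
    print(s["fx"],s["fy"],s["cx"],s["cy"],s["R"],s["t"])
st=bot.sense();print(st["time"],st["eef_pos"],st["tool_rot"],st["wrist_force"])
E
```

```text
scene treadle_tread [([336.5, 115.4, 401.5, 178.7], 0.6)]
scene treadle [([336.1, 114.8, 399.4, 174.0], 0.82)]
scene switch_pad [([192.8, 304.4, 258.8, 356.6], 0.57), ([227.8, 213.0, 280.7, 254.0], 0.56)]
469.3425890408245 469.3425890408245 325.70533039590697 200.92111428202975 [[ 0.72131419  0.69249826  0.01232869]
 [ 0.4967784  -0.50488271 -0.70590698]
 [-0.48261482  0.51530535 -0.70819724]] [-0.38921769 -0.29318111  1.51574554]
top treadle_tread [([197.4, 187.2, 253.1, 258.1], 0.89)]
top treadle [([199.5, 187.6, 250.1, 257.3], 0.7)]
top switch_pad [([373.3, 190.7, 401.1, 239.6], 0.74), ([447.9, 136.4, 485.0, 179.7], 0.72)]
468.68506292883666 468.68506292883666 324.5998151330526 198.19737846378996 [[-4.67697166e-03 -9.99583470e-01  2.84782720e-02]
 [-9.86026517e-01 -1.32586486e-04 -1.66588385e-01]
 [ 1.66522772e-01 -2.88594605e-02 -9.85615188e-01]] [-0.09258078  0.60183054  1.13234003]
0.4 [ 0.22775741 -0.47292892  0.23112889] [[ 9.00972631e-01  4.33875912e-01 -1.05437115e-04]
 [ 4.33875923e-01 -9.00972576e-01  3.16445669e-04]
 [ 4.23022037e-05 -3.30855512e-04 -9.99999944e-01]] [-0.06153875  0.61560513  0.24488431]
```

View pics/scene0.png

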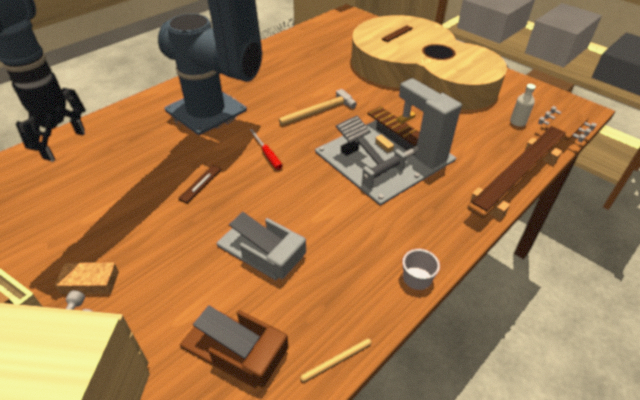

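View pics/top0.png

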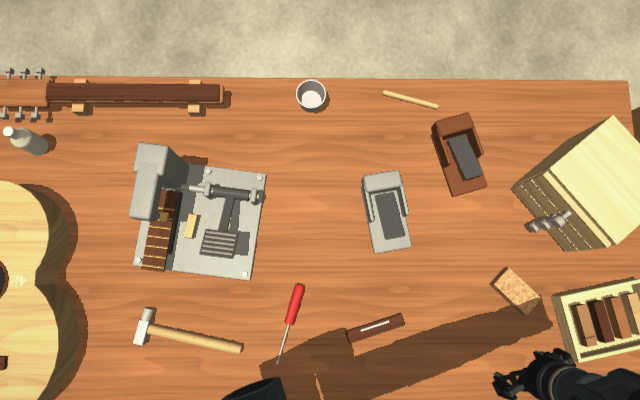

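The scene view shows the press with its ribbed tread at about (353,130). The grey foot switch is at (262,235) and a brown look-alike at (235,335). In the top view the ribbed tread is at (219,243) with its hinge at about (232,192). The grey switch is at (388,215) and the brown one at (462,157).

Candidates for the tread, by top-view pixel:
- Ribbed plate at (219,243): chosen, because it is ribbed and sits on the 280x300 base beside the C-frame.
- Grey switch strip at (388,213): not this one.
- Brown switch strip at (465,155): not this one.

One close crop will check the choice and give edge points.

Run:
```python
import cv2,pickle
t=pickle.load(open("top.pkl","rb"))["pixels"][:,:,::-1]; s=pickle.load(open("scene.pkl","rb"))["pixels"][:,:,::-1]
a=cv2.resize(t[180:270,185:275],None,fx=6,fy=6,interpolation=cv2.INTER_CUBIC)
cv2.imwrite("pics/crop_t.png",a)
```

```text
(no output)
```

View pics/crop_t.png

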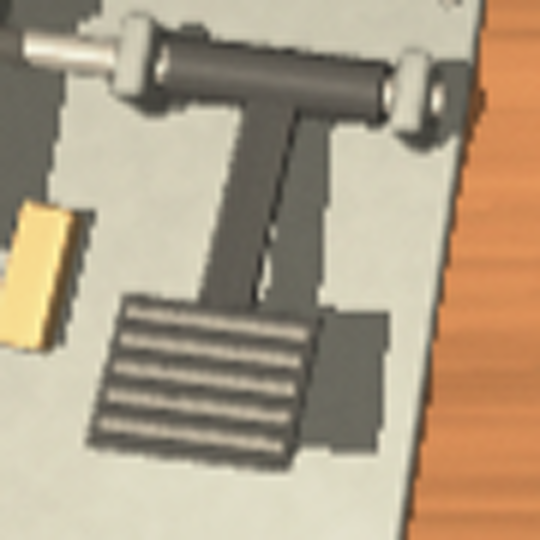

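The crop shows the ribbed plate on the press base: corners at crop (125,297), (325,315), (290,470) and (88,445). The arm leads up to the hinge shaft, centred at crop (272,80). I'll back-project these at their known heights.

```bash
cat > h.py <<'E'
import numpy as np
def back(s,u,v,z):
    R,t=np.array(s["R"]),np.array(s["t"]); c=-R.T@t
    d=R.T@np.array([(u-s["cx"])/s["fx"],(v-s["cy"])/s["fy"],1]); return c+d*(z-c[2])/d[2]
E
python3 - <<'E'
import pickle,numpy as np; from h import back
from cell import bot
s=pickle.load(open("top.pkl","rb"))
P=[back(s,185+u/6,180+v/6,z) for u,v,z in [(125,297,.0886),(325,315,.0886),(290,470,.1094),(88,445,.1094),(160,72,.06),(388,92,.06)]]
P=np.array(P).round(4);print(P)
c=P[:4].mean(0);h=P[4:].mean(0);print("c",c,"hinge",h,np.linalg.norm((h-c)[:2]),"reach",np.hypot(*c[:2]))
print("len",np.linalg.norm((P[0]-P[3])),np.linalg.norm(P[1]-P[2]),"wid",np.linalg.norm(P[0]-P[1]),np.linalg.norm(P[2]-P[3]))
w=P[0]-P[1]+P[3]-P[2];print("yaw of y",np.degrees(np.arctan2(w[1],w[0])),np.degrees(np.arctan2(*(h-c)[1::-1])))
q=pickle.load(open("scene.pkl","rb"))
X=np.array(q["R"])@c+q["t"];print("scene px",q["fx"]*X[0]/X[2]+q["cx"],q["fy"]*X[1]/X[2]+q["cy"])
print(bot.sense()["joint_pos"])
E
```

```text
[[0.5191 0.1929 0.0886]
 [0.5117 0.113  0.0886]
 [0.4493 0.1219 0.1094]
 [0.4592 0.2004 0.1094]
 [0.6159 0.1883 0.06  ]
 [0.6075 0.0936 0.06  ]]
c [0.484825 0.15705  0.099   ] hinge [0.6117  0.14095 0.06   ] 0.12789243771623085 reach 0.5096272982533413
len 0.06385060688826694 0.06637476930280065 wid 0.08024194663640706 0.07912180483280194
yaw of y 83.7670217991218 -7.231983905318058
scene px 351.2936873076026 127.75275248820024
[-1.24978242e+00  4.81172522e-02  9.89577520e-02  1.62197038e+00
 -2.03233047e-07  1.44301995e+00]
```

The geometry checks out: the plate measures 65x80 mm, the reach is 0.51 m, and the scene view reprojects to (351,128), on the tread. At rest the tread centre is (0.485, 0.157, 0.099). At the stop it will be about (0.475, 0.158, 0.055). Moving above it with the gripper shut, turning +57° on the way.

{"op": "apply_moves", "data": {
  "steps": [
    [1,0.0125,0.0315,0,0,0,5.5],
    [1,0.0125,0.0315,0,0,0,5.5],
    [1,0.0125,0.0315,0,0,0,5.5],
    [1,0.0125,0.0315,0,0,0,5.5],
    [1,0.0125,0.0315,0,0,0,5.5]
  ]
}}

```text
time: 0.82
eef_pos: [0.2905, -0.3141, 0.2313]
tool_rot: [[0.596, 0.803, 0.0], [0.803, -0.596, -0.0], [0.0, 0.0, -1.0]]
wrist_force: [0.4, 0.1, 0.0]
gripper_width: 0.0256
grip_force: 0.0
```

{"op": "apply_moves", "data": {
  "steps": [
    [1,0.0125,0.0315,0,0,0,5.5],
    [1,0.0125,0.0315,0,0,0,5.5],
    [1,0.0125,0.0315,0,0,0,5.5],
    [1,0.0125,0.0315,0,0,0,5.5],
    [1,0.0125,0.0315,0,0,0,5.5]
  ]
}}

```text
time: 1.23
eef_pos: [0.3531, -0.1565, 0.2316]
tool_rot: [[0.157, 0.988, 0.001], [0.988, -0.157, -0.001], [-0.0, 0.001, -1.0]]
wrist_force: [1.3, -1.1, 0.1]
gripper_width: -0.0002
grip_force: 0.0
```

{"op": "apply_moves", "data": {
  "steps": [
    [1,0.0125,0.0315,0,0,0,0],
    [1,0.0125,0.0315,0,0,0,0],
    [1,0.0125,0.0315,0,0,0,0],
    [1,0.0125,0.0315,0,0,0,0],
    [1,0.0125,0.0315,0,0,0,0]
  ]
}}

```text
time: 1.65
eef_pos: [0.4156, 0.0012, 0.2316]
tool_rot: [[0.161, 0.987, 0.001], [0.987, -0.161, -0.0], [-0.0, 0.001, -1.0]]
wrist_force: [0.8, -0.6, 0.3]
gripper_width: -0.0
grip_force: 0.0
```

{"op": "apply_moves", "data": {
  "steps": [
    [1,0.0125,0.0315,0,0,0,0],
    [1,0.0125,0.0315,0,0,0,0],
    [1,0.0125,0.0315,-0.02,0,0,0],
    [1,0.0125,0.0315,-0.03,0,0,0],
    [1,0.0125,0.0315,-0.02,0,0,0]
  ]
}}

```text
time: 2.07
eef_pos: [0.477, 0.1561, 0.1626]
tool_rot: [[0.161, 0.987, 0.001], [0.987, -0.161, -0.0], [-0.0, 0.001, -1.0]]
wrist_force: [-0.2, -0.7, -0.1]
gripper_width: -0.0001
grip_force: 0.0
```

{"op": "apply_moves", "data": {
  "steps": [
    [1,0,0,0,0,0,0],
    [1,0,0,0,0,0,0]
  ]
}}

```text
time: 2.23
eef_pos: [0.4754, 0.1555, 0.1615]
tool_rot: [[0.158, 0.987, -0.005], [0.987, -0.158, -0.001], [-0.002, -0.004, -1.0]]
wrist_force: [-0.2, -1.0, 0.6]
gripper_width: -0.0001
grip_force: 0.0
```

Run:
```python
from cell import bot
import cv2,numpy as np
st=bot.sense();print(st["time"],st["eef_pos"],st["tool_rot"],st["joint_pos"],st["gripper_width"])
w=bot.snapshot("wrist")
T=np.array(w["T_tool_cam"]);R=np.array(st["tool_rot"]);Rc=R@T[:3,:3];pc=R@T[:3,3]+st["eef_pos"]
im=w["pixels"][:,:,::-1].copy()
for X,c in [((.485,.157,.099),(0,0,255)),((.519,.193,.0886),(0,255,0)),((.512,.113,.0886),(0,255,0)),((.449,.122,.1094),(255,0,0)),((.459,.2,.1094),(255,0,0))]:
    q=Rc.T@(np.array(X)-pc); p=(int(w["fx"]*q[0]/q[2]+w["cx"]),int(w["fy"]*q[1]/q[2]+w["cy"])); print(p); cv2.circle(im,p,5,c,2)
cv2.imwrite("pics/w1.png",im)
```

```text
2.2333 [0.47542571 0.15549411 0.16150449] [[ 0.15822023  0.98739305 -0.00461847]
 [ 0.98740202 -0.1582272  -0.0011826 ]
 [-0.00189846 -0.00437317 -0.99998864]] [ 1.82157842e-01 -1.58692935e-02 -1.04024187e-01  1.48739774e+00
 -3.26387690e-04  1.91184731e+00] -0.0001396953332403079
(334, 209)
(370, 155)
(372, 247)
(296, 260)
(289, 164)
```

View pics/w1.png

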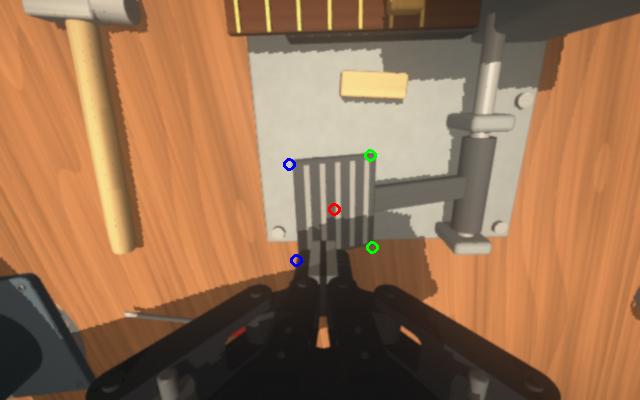

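The wrist view shows the fingertips over the ribbed plate, which spans about (295-375, 155-250). The projected corners match it to within about 3 mm, and the hinge is to the right. Pressing down.

{"op": "apply_moves", "data": {
  "steps": [
    [1,0,0.002,-0.02,0,0,0],
    [1,0,0,-0.02,0,0,0],
    [1,0,0,-0.012,0,0,0],
    [1,0,0,-0.01,0,0,0],
    [1,0,0,-0.01,0,0,0]
  ]
}}

```text
time: 2.7
eef_pos: [0.4774, 0.1558, 0.0932]
tool_rot: [[0.163, 0.987, 0.002], [0.987, -0.163, 0.0], [0.001, 0.002, -1.0]]
wrist_force: [-2.9, -0.3, 8.1]
gripper_width: 0.0004
grip_force: 3.4
```

{"op": "apply_moves", "data": {
  "steps": [
    [1,0,0,-0.008,0,0,0],
    [1,0,0,-0.008,0,0,0],
    [1,0,0,-0.006,0,0,0],
    [1,0,0,-0.004,0,0,0],
    [1,0,0,-0.003,0,0,0]
  ]
}}

```text
time: 3.12
eef_pos: [0.4757, 0.1565, 0.065]
tool_rot: [[0.162, 0.987, -0.001], [0.987, -0.162, 0.001], [0.001, -0.002, -1.0]]
wrist_force: [-7.8, 0.8, 11.1]
gripper_width: -0.0003
grip_force: 5.5
```

{"op": "apply_moves", "data": {
  "steps": [
    [1,0,0,-0.002,0,0,0],
    [1,0,0,0,0,0,0]
  ]
}}

```text
time: 3.28
eef_pos: [0.4755, 0.1565, 0.063]
tool_rot: [[0.162, 0.987, -0.002], [0.987, -0.162, 0.001], [0.001, -0.002, -1.0]]
wrist_force: [-7.6, 0.2, 11.5]
gripper_width: 0.0001
grip_force: 5.5
```

{"op": "apply_moves", "data": {
  "steps": [
    [1,0,0,-0.003,0,0,0],
    [1,0,0,-0.003,0,0,0],
    [1,0,0,-0.002,0,0,0],
    [1,0,0,0,0,0,0]
  ]
}}

```text
time: 3.62
eef_pos: [0.4766, 0.1566, 0.0557]
tool_rot: [[0.162, 0.987, 0.0], [0.987, -0.162, 0.002], [0.002, 0.0, -1.0]]
wrist_force: [-7.1, -0.7, 12.9]
gripper_width: 0.0003
grip_force: 6.2
```

{"op": "apply_moves", "data": {
  "steps": [
    [1,0,0,-0.001,0,0,0],
    [1,0,0,0,0,0,0]
  ]
}}

```text
time: 3.78
eef_pos: [0.4766, 0.1566, 0.0551]
tool_rot: [[0.162, 0.987, 0.001], [0.987, -0.162, 0.002], [0.002, 0.0, -1.0]]
wrist_force: [-6.7, 0.3, 12.3]
gripper_width: 0.0001
grip_force: 6.4
```

{"op": "apply_moves", "data": {
  "steps": [
    [1,0,0,-0.0015,0,0,0],
    [1,0,0,0,0,0,0]
  ]
}}

```text
time: 3.95
eef_pos: [0.4766, 0.1567, 0.0549]
tool_rot: [[0.162, 0.987, 0.001], [0.987, -0.162, 0.002], [0.002, 0.001, -1.0]]
wrist_force: [-9.6, 0.2, 18.4]
gripper_width: -0.0003
grip_force: 8.8
```

{"op": "apply_moves", "data": {
  "steps": [
    [1,0,0,-0.001,0,0,0],
    [1,0,0,0,0,0,0]
  ]
}}

```text
time: 4.12
eef_pos: [0.4767, 0.1566, 0.0548]
tool_rot: [[0.162, 0.987, 0.001], [0.987, -0.162, 0.002], [0.002, 0.001, -1.0]]
wrist_force: [-10.4, -0.2, 21.4]
gripper_width: -0.0
grip_force: 10.8
```

At the stop: z stays at 0.055 while the force rises. Holding for more than 2 s.

{"op": "apply_moves", "data": {
  "steps": [
    [1,0,0,0,0,0,0],
    [1,0,0,0,0,0,0],
    [1,0,0,0,0,0,0],
    [1,0,0,0,0,0,0],
    [1,0,0,0,0,0,0]
  ]
}}

```text
time: 4.53
eef_pos: [0.4766, 0.1567, 0.0548]
tool_rot: [[0.162, 0.987, 0.001], [0.987, -0.162, 0.002], [0.002, 0.001, -1.0]]
wrist_force: [-11.7, -0.1, 21.1]
gripper_width: -0.0001
grip_force: 10.9
```

{"op": "apply_moves", "data": {
  "steps": [
    [1,0,0,0,0,0,0],
    [1,0,0,0,0,0,0],
    [1,0,0,0,0,0,0],
    [1,0,0,0,0,0,0],
    [1,0,0,0,0,0,0]
  ]
}}

```text
time: 4.95
eef_pos: [0.4766, 0.1567, 0.0548]
tool_rot: [[0.162, 0.987, 0.001], [0.987, -0.162, 0.002], [0.002, 0.001, -1.0]]
wrist_force: [-11.9, -0.4, 21.5]
gripper_width: -0.0002
grip_force: 10.9
```

{"op": "apply_moves", "data": {
  "steps": [
    [1,0,0,0,0,0,0],
    [1,0,0,0,0,0,0],
    [1,0,0,0,0,0,0],
    [1,0,0,0,0,0,0],
    [1,0,0,0,0,0,0]
  ]
}}

```text
time: 5.37
eef_pos: [0.4767, 0.1566, 0.0548]
tool_rot: [[0.162, 0.987, 0.001], [0.987, -0.162, 0.002], [0.002, 0.001, -1.0]]
wrist_force: [-11.9, -0.9, 21.5]
gripper_width: 0.0001
grip_force: 10.9
```

{"op": "apply_moves", "data": {
  "steps": [
    [1,0,0,0,0,0,0],
    [1,0,0,0,0,0,0],
    [1,0,0,0,0,0,0],
    [1,0,0,0,0,0,0],
    [1,0,0,0,0,0,0]
  ]
}}

```text
time: 5.78
eef_pos: [0.4766, 0.1566, 0.0548]
tool_rot: [[0.162, 0.987, 0.001], [0.987, -0.162, 0.002], [0.002, 0.001, -1.0]]
wrist_force: [-11.3, -1.3, 22.1]
gripper_width: -0.0002
grip_force: 10.9
```

{"op": "apply_moves", "data": {
  "steps": [
    [1,0,0,0,0,0,0],
    [1,0,0,0,0,0,0],
    [1,0,0,0,0,0,0],
    [1,0,0,0,0,0,0],
    [1,0,0,0,0,0,0]
  ]
}}

```text
time: 6.2
eef_pos: [0.4767, 0.1566, 0.0548]
tool_rot: [[0.162, 0.987, 0.001], [0.987, -0.162, 0.002], [0.002, 0.001, -1.0]]
wrist_force: [-10.8, -1.2, 21.5]
gripper_width: 0.0002
grip_force: 10.9
```

{"op": "apply_moves", "data": {
  "steps": [
    [1,0,0,0.006,0,0,0],
    [1,0,0,0.008,0,0,0],
    [1,0,0,0.01,0,0,0],
    [1,0,0,0.01,0,0,0],
    [1,0,0,0.01,0,0,0]
  ]
}}

```text
time: 6.62
eef_pos: [0.4819, 0.156, 0.0978]
tool_rot: [[0.163, 0.987, 0.012], [0.987, -0.163, 0.0], [0.002, 0.012, -1.0]]
wrist_force: [3.6, 0.0, 3.6]
gripper_width: -0.0002
grip_force: 2.2
```

{"op": "apply_moves", "data": {
  "steps": [
    [1,0,0,0.015,0,0,0],
    [1,0,0,0.025,0,0,0],
    [1,0,0,0.03,0,0,0],
    [1,0,0,0.03,0,0,0],
    [1,0,0,0,0,0,0]
  ]
}}

```text
time: 7.03
eef_pos: [0.4807, 0.1566, 0.2013]
tool_rot: [[0.162, 0.987, 0.013], [0.987, -0.162, 0.002], [0.004, 0.013, -1.0]]
wrist_force: [0.8, 0.5, 1.7]
gripper_width: -0.0002
grip_force: 0.0
```

Run:
```python
from cell import bot
import cv2
st=bot.sense();print(st["time"],st["eef_pos"],st["wrist_force"])
s=bot.snapshot("scene")["pixels"][:,:,::-1]
cv2.imwrite("pics/s2.png",cv2.resize(s[60:260,190:480],None,fx=2.7,fy=2.7,interpolation=cv2.INTER_CUBIC))
```

```text
7.0333 [0.48065201 0.15658805 0.20133304] [0.84687442 0.50738527 1.74786378]
```

View pics/s2.png

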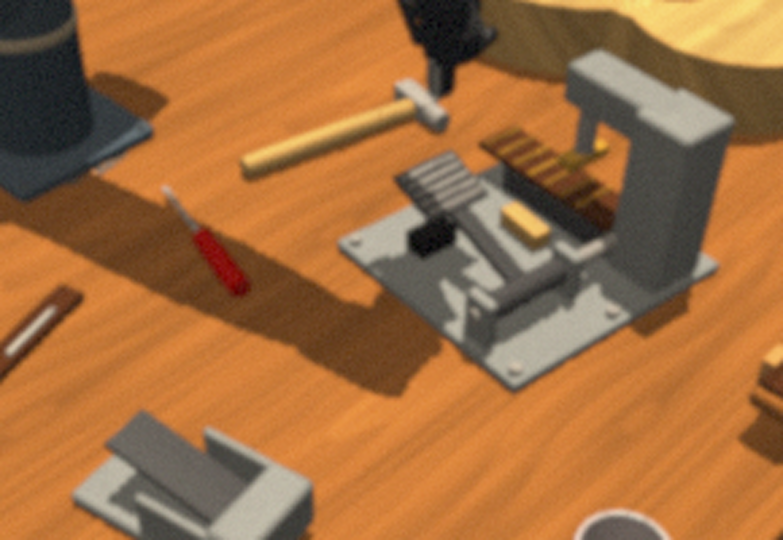

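The tread is back up at crop (445,180), the gripper is clear above it near (440,70), and the grey foot switch at (180,450) is undisturbed. Handing in.

```bash
python3 -c "
from cell import bot
print(bot.sign_off())"
```

```text
the job is handed in; nothing more can be done
None
```

I pressed the treadle to its stop, held it there for more than 2 s, and let it back up. The foot switch was not touched, and I handed the job in at about 7 s; `sign_off` returned no verdict.

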